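# Clear the driver from the vial locker's gate, free its sagging bolt and hold the gate ajar

### The job

Pick up the blue-handled driver that lies in front of the vial locker's gate and lay it flat in the free half of the steel tray, parallel to the red-handled driver with its handle at the same end, and let go of it. Then take the gate's sagging bolt by its red tab, lift it so that its head clears the keeper's bent-up lip, draw it out of the keeper while it is lifted, and only then swing the gate towards the robot until its free edge stands about 8 cm ajar. The closer pulls the gate shut, so finish while still holding it steady there with the gripper on the gate or its bolt, and leave everything else where it stands.

Things in the scene. Friction and masses are not known exactly. Their poses are not given: they have to be found in the camera images.
- driver_mid (a point): Centre (half-way up) of the handle of the blue-handled driver, a loose tool of 170 mm overall, about 80 g, lying flat on the bench in front of the gate at the start. Handle: a rounded bar 90 mm long, 18 mm wide, 16 mm high, blue with a black band. Site axes: x along the tool from the handle towards the steel tip, z up, y across the handle.
- driver_tip (a point): End of the driver's steel shaft (6 mm thick, 80 mm long, it leaves the handle's front), 125 mm along x from driver_mid.
- driver: The whole blue-handled driver; origin at the centre of the handle's underside, axes as driver_mid.
- red_driver_mid (a point): Centre of the handle of the red-handled driver, same shape and size as the blue one, same axes; it lies in the tray and stays there. It points along the tray's -x.
- tray: Fixed shallow steel tray, 230 mm (x) by 130 mm (y), floor 4 mm thick, rim 14 mm high over the bench, 4 mm thick; origin at the centre of its underside. The red driver lies in its +y half (35 mm off the middle), handle towards the tray's +x; the -y half is free. It stands left or right of the locker, swapped with the tube rack.
- tray_spot (a point): Point on the tray's floor in its free half, axes as the tray (40 mm in +x, 20 mm in -y of the tray's middle): the centre of the blue driver's handle belongs over it, tip towards the tray's -x. The point is 4 mm above the bench; the handle's centre then lies 8 mm above the point.
- bolt_grip (a point): Grip point on the red upright tab of the gate's bolt, pinched from above: 12 mm thick along point x, 24 mm wide along y, top 16 mm above this point, bolt axis 28 mm below it, clear all round from 19 mm below it upwards. y: the way the bolt is drawn, from its head to the hinge; x: the gate's normal, into the locker (the gate opens to -x); z up. Moves with bolt, barrel and gate.
- bolt (a joint): How far the brass bolt is drawn, along +y of bolt_grip, 0 (in the keeper) to 0.045 m. Stiff by about 1 N. Its head is blocked by the keeper's lip after about 4 mm unless lifted; drawn 26 mm the head is out of the keeper and the gate is free.
- sag (a joint): How far the bolt with its worn, loose barrel is lifted from where it sags by its weight (2.5 N), 0 to 0.014 m, straight up. Lifted by more than 8 mm the head passes over the lip; let go, it drops again. Lifting alone does not free it from the keeper's side cheeks.
- gate (a joint): Angle of the blue barred gate, 260 mm wide, 148 mm high, 24 mm thick; 0 shut, grows as it opens towards the robot, to 1.3 rad. It turns about the upright line through gate_hinge, clockwise seen from above. A closer pulls it shut: 0.5 N m at 0 plus 1 N m per rad. 8 cm at the free edge is 0.31 rad.
- gate_hinge (a point): Point on the gate's upright hinge axis, at the height of the sagging bolt's axis (166 mm). In the locker's frame the axis lies 125 mm to the left (+y) of the locker's middle; bolt_grip stands 175 mm from it when bolted.
- gate_edge (a point): Free edge of the gate, 260 mm from the hinge axis, in the middle of its top rail.
- locker: Fixed white vial locker with clear roof, 370 mm wide (y), about 210 mm deep (x), 145 mm high, gate in its front; origin on the bench in the gate's plane, half-way along the width, x into the locker away from the robot. The steel keeper (cheeks 30 mm apart, lip at its mouth) stands on its right front post.
- amber_bottle: Loose amber bottle, 60 mm wide, 120 mm high, origin under its centre; leave it.
- vial_a: Loose small amber vial, red cap, 28 mm wide, 50 mm high, origin under its centre; leave it.
- vial_b: Loose small amber vial, blue cap, 28 mm wide, 50 mm high, origin under its centre; leave it.
- slide_box: Loose yellow slide box 40 by 75 by 28 mm near the robot, origin under its centre; leave it.
- tube_rack: Fixed dark wire rack with ten capped tubes, 200 (x) by 90 mm, 93 mm high, origin under its centre; leave it.
Not all that is in view belongs to the job. Several things look just like the driver: the one meant starts farthest from the robot's base.

How it is judged (in metres and radians):
On the way, in this order (a step that is already met when the one before it is completed fails the run):
1. The blue driver lies flat in the tray's free half, parallel to the red one, handle at the same end, let go (x of driver_mid in the frame of tray between 0 and 0.075 m and y of driver_mid in the frame of tray between -0.055 and 0.02 m and z of driver_mid in the frame of tray below 0.016 m and x of driver_tip in the frame of tray below -0.03 m and z of driver_tip in the frame of tray below 0.018 m and angle between the x axis of driver_mid and the x axis of red_driver_mid, either way round below 0.2 rad and linear speed of driver below 0.03 m/s and contact force between the fingers and driver below 0.1 N), for 0.2 s.
2. The bolt is lifted over the keeper's lip and drawn out, the gate still shut (value of joint bolt above 0.027 m and value of joint gate below 0.12 rad), for 0.05 s.
3. The gate is swung ajar by about 8 cm (value of joint gate between 0.2 and 0.42 rad), for 0.1 s.
At the end, for the whole second after the job is handed in: Blue driver released, flat and still in the tray's free half (handle centre at tray x 0 to 75, y -55 to 20 mm), tip to -x, within 0.2 rad of the red one; gate steady at 0.2 to 0.42 rad (5 to 11 cm at its edge), fingers on gate or bolt with over 1 N, driver not propping it (all of step 1 and all of step 3 and velocity of joint gate between -0.1 and 0.1 rad/s and contact force between the fingers and gate above 1 N and contact force between driver and gate below 0.1 N); the arm keeps its last pose, push and grip.
It fails at once if the gate is forced while the bolt is still in the keeper (value of joint bolt below 0.02 m and value of joint gate above 0.06 rad).
It fails at once if a bystander is shoved more than 4 cm or knocked over (distance of any of red_driver_mid, amber_bottle, vial_a, vial_b, slide_box from where it was at the start of the episode above 0.04 m or angle between any of red_driver_mid, amber_bottle, vial_a, vial_b, slide_box's own z axis and vertical above 0.7 rad).
It also fails if it takes over 48 s, if anything falls off the work surface, if the arm or the gripper's body presses on something with over 40 N, if the wrist force passes 120 N, or if a joint passes its speed limit or range.

### The arm

A 6-joint arm with a two-finger parallel gripper is mounted at the origin on the work surface. World frame = base frame: x ahead of the robot, y to its left, z up, the work surface at z = 0. Lengths are in mm, angles in rad, forces in N, time in s.
With the tool pointing down it reaches from about 300 to 775 mm from the base axis. Payload 14.6 kg.
Tool frame: the origin (TCP) lies on the centre line of the jaws, within the pads' length; the fingertips stand 19 mm ahead of it and the grasp point (between the pads) is the TCP (bot.tip_reach is the distance from the TCP to the fingertips, in mm); z points along the fingers, y is the line along which they close (so a half turn about z gives the same grasp; the last joint's range is limited). The gripper opens to 85 mm and grips with 20 to 120 N. Pads are 22 mm wide; open, the fingers measure 114 mm over their backs; the gripper's body (76 mm by 85 mm) begins 54 mm behind the grasp point. The pads swing forward as they close: fully open they stand 13 mm farther back than shut.
Start: joints at [1.064, 0.3, 1.521, -0, 1.321, -0.067], TCP at [234.163, 497.652, 250.281] pointing down, gripper open.
Joint ranges: [-3.03, 3.03], [-0.79, 2.21], [0.23, 2.52], [-1.04, 4.18], [0, 3.07], [-2.55, 2.55]. Speed limits (rad/s): [2.22, 2.22, 2.57, 3.14, 3.14, 3.14].

### API

Orientations are given as a unit quaternion [w, x, y, z].
In Python, from rig import bot gives the robot as it stands. Calls block until the motion is done:
- bot.move_to(position, orientation): joint-space move of the TCP to a pose.
- bot.servo_line(position, attitude=None, speed=150, until_force=None): straight line of the TCP; attitude=None keeps the orientation; speed is the mean speed in mm/s. With until_force (N) it stops when the force on the tool has changed by that much, and returns True; else False.
- bot.move_joints(angles): joint-space move.
- bot.move_gripper(opening, grip_force=None): finger opening in mm; grip_force is the grip in N (None keeps the last); returns when the fingers have stopped.
- bot.dwell(seconds).
- bot.ik(position, orientation): joint angles nearest the present ones, or None.
- bot.read_state(): the state.
- bot.read_camera(name): name is "scene" or "top" or "wrist"; returns a dict with "image" (400x640x3 uint8, blue, green, red), "depth" (400x640 float32, mm along the optical axis (not along the pixel's ray), 0 where there is no reading), "fovy" (degrees; the focal length in pixels is half the picture's height over the tangent of half this angle, whatever the lens; pixels are square), "cx", "cy" (the principal point, pixels), "eye" and "attitude" of the camera in the world; the wrist camera has in their place "mount" (4x4, takes a point from camera to tool coordinates, whose origin is the TCP and whose axes are the flange's). Camera axes: x right, y down, z forward; pixel columns grow to the right and rows downward; lengths in mm; the calibration is good to about 2 mm. A picture is of the moment at which its call begins: read the wrist's pose just before it.
A pose or a line that the arm cannot do raises bot.MotionError and nothing moves.
- bot.finish_job(): hands the job in; it is judged then, once.
The state is a dict: "clock": time; "joint_positions": joint angles; "qvel": joint speeds; "effort": joint torques, N m; "ee_pos": TCP position; "tool_rot": TCP orientation; "ft_force": force on the tool from outside, world axes, zero at the start; "moment": the same for the moment, N m; "grip_width": finger opening in mm; "grip_force": force on a finger pad.
Only numpy, scipy, OpenCV 4.12 (cv2) and the standard library are available. Lean on these libraries where they do the work, as an engineer would, in place of code of your own. Each camera call takes 0.05 s, during which the arm holds its last target. There are 200 camera calls.

## Working session

There is one attempt and no reset: what is moved stays moved. The work goes in short steps, each a Python script; the robot and the scene stay as the last script left them, time stands still between calls to the robot, and variables do not carry over. Pictures are saved under pics/ and viewed, at most 10 in all, crops included, and the job is handed in when it is done.

```bash
ls; mkdir -p pics; cat > h.py <<'E'
import numpy as np, cv2
from scipy.spatial.transform import Rotation as R
from rig import bot
def rot(q): return R.from_quat(q,scalar_first=True)
def cam(name):
    s=bot.read_state(); c=bot.read_camera(name)
    f=200/np.tan(np.radians(c["fovy"])/2)
    if "mount" in c:
        T=np.eye(4);T[:3,:3]=rot(s["tool_rot"]).as_matrix();T[:3,3]=s["ee_pos"]
        M=T@np.array(c["mount"])
    else:
        M=np.eye(4);M[:3,:3]=rot(c["attitude"]).as_matrix() if np.size(c["attitude"])==4 else c["attitude"];M[:3,3]=c["eye"]
    v,u=np.mgrid[0:400,0:640];d=c["depth"]
    P=np.stack([(u-c["cx"])*d/f,(v-c["cy"])*d/f,d],-1)@M[:3,:3].T+M[:3,3]
    P[d==0]=np.nan
    return dict(img=c["image"],P=P,M=M,f=f,cx=c["cx"],cy=c["cy"])
def down(yaw):  # tool z down; jaw line (tool y) along angle yaw in world
    y=np.array([np.cos(yaw),np.sin(yaw),0]);z=np.array([0,0,-1.])
    return R.from_matrix(np.stack([np.cross(y,z),y,z],1)).as_quat(scalar_first=True)
E
python3 - <<'E'
from h import *
for n in("top","scene"):
    c=cam(n);cv2.imwrite(f"pics/{n}0.png",c["img"]);np.savez(f"{n}0.npz",**c);print(n,c["M"],c["f"])
print(bot.read_state())
E
```

```text
pics
top [[ 1.05430500e-02 -9.98190685e-01  5.91962897e-02  3.66583280e+02]
 [-9.99745537e-01 -9.34180863e-03  2.05327198e-02  6.62064714e+00]
 [-1.99425692e-02 -5.93977039e-02 -9.98035173e-01  1.31294236e+03]
 [ 0.00000000e+00  0.00000000e+00  0.00000000e+00  1.00000000e+00]] 447.51287921770245
scene [[-3.99691069e-02  5.65348011e-01 -8.23883545e-01  1.61598919e+03]
 [ 9.99130904e-01  1.28522470e-02 -3.96516932e-02  5.96677787e+01]
 [-1.18282511e-02 -8.24752354e-01 -5.65370362e-01  9.46299878e+02]
 [ 0.00000000e+00  0.00000000e+00  0.00000000e+00  1.00000000e+00]] 436.51285924294666
{'clock': 0.1, 'joint_positions': array([ 1.06438066e+00,  3.00432991e-01,  1.52152104e+00,  1.57220386e-06,
        1.32070408e+00, -6.65866586e-02]), 'qvel': array([ 5.32498680e-05,  1.70813779e-04,  5.39148388e-04, -2.63124772e-04,
       -2.92016948e-03, -4.70144251e-04]), 'effort': array([ 2.06439989e-03, -5.44373095e+01, -3.62371087e+01,  3.66910376e-05,
        2.93375844e-03, -3.72788776e-06]), 'ee_pos': array([234.08460566, 497.48833467, 249.76760784]), 'tool_rot': array([-1.51279135e-04,  2.18146347e-01,  9.75915922e-01, -5.10801071e-04]), 'ft_force': array([ 0.58199484,  0.13987812, -0.14032727]), 'moment': array([ 0.00871259, -0.01802071,  0.01369557]), 'grip_force': 0.0, 'grip_width': 85.16849113567756}
```

View pics/top0.png

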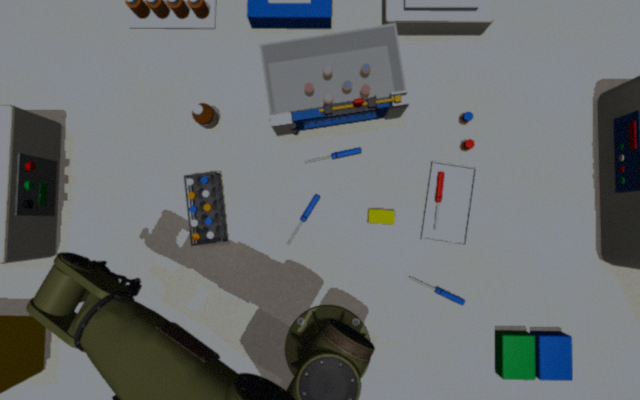

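View pics/scene0.png

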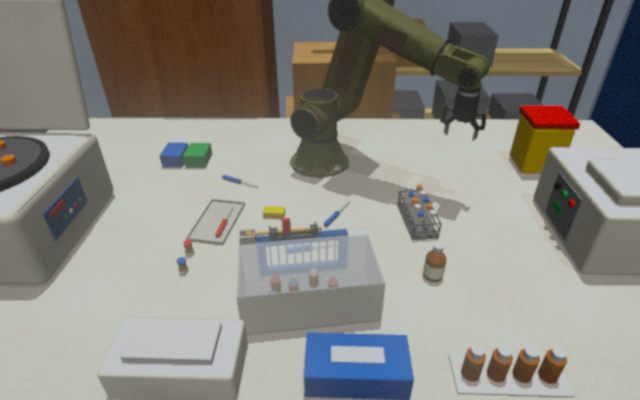

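The top view shows the target driver at (345,155) with its handle on the right. The tray is at (448,202), with the red driver's handle at (440,185) and the free half to its right. The bolt's red tab is at (360,102), the hinge is on the left and the keeper on the right at (398,98).

```bash
cat >> h.py <<'E'
def mask(c,col,box=None,zmin=-50,zmax=400):
    h=cv2.cvtColor(c["img"],cv2.COLOR_BGR2HSV).astype(int);H,S,V=h[...,0],h[...,1],h[...,2]
    m=(S>130)&(V>50)&((abs(H-112)<14) if col=="blue" else ((H<7)|(H>173)))
    z=c["P"][...,2];m&=(z>zmin)&(z<zmax)
    if box is not None:
        b=np.zeros_like(m);b[box[1]:box[3],box[0]:box[2]]=1;m&=b
    n,l,s,_=cv2.connectedComponentsWithStats(m.astype(np.uint8))
    return l==1+np.argmax(s[1:,4]) if n>1 else m
def blob(c,col,**k):
    m=mask(c,col,**k);p=c["P"][m];mu=p.mean(0)
    e,v=np.linalg.eigh(np.cov(p[:,:2].T));a=v[:,1]
    t=(p[:,:2]-mu[:2])@a
    mid=mu.copy();mid[:2]+=a*(np.percentile(t,1)+np.percentile(t,99))/2
    vu=np.argwhere(m)
    return dict(n=int(m.sum()),mid=mid.round(1),ang=float(np.degrees(np.arctan2(a[1],a[0])).round(1)),L=float(np.ptp(t).round(1)),z=np.percentile(p[:,2],[10,50,90]).round(1),px=vu[:,::-1].mean(0).round(1))
E
python3 - <<'E'
from h import *
c=dict(np.load("top0.npz"))
print("drv",blob(c,"blue",box=(325,140,370,168)))
print("red",blob(c,"red",box=(428,165,450,210)))
print("tab",blob(c,"red",box=(345,92,372,112),zmin=100))
for n,b in dict(d2=(295,185,325,230),cap=(460,135,480,152)).items(): print(n,blob(c,"blue" if n=="d2" else "red",box=b))
P=c["P"]
for u,v in [(432,162),(475,166),(466,243),(421,238),(307,161),(280,124),(398,98),(378,100),(454,190),(305,115),(385,105)]: print((u,v),np.nanmedian(P[v-1:v+2,u-1:u+2].reshape(-1,3),0).round(0))
s=dict(np.load("scene0.npz")); print("sc tab",blob(s,"red",box=(278,215,296,238)))
E
```

```text
drv {'n': 155, 'mid': array([562.7, -46.7,  15. ]), 'ang': 102.7, 'L': 85.2, 'z': array([11.9, 15.1, 18.7]), 'px': array([346. , 152.7])}
red {'n': 167, 'mid': array([ 466. , -316.1,   18.4]), 'ang': 173.7, 'L': 85.6, 'z': array([14.2, 18.7, 22.1]), 'px': array([439.3, 186.3])}
tab {'n': 49, 'mid': array([665.3, -69.9, 207. ]), 'ang': 111.8, 'L': 25.6, 'z': array([204.4, 208.6, 211.3]), 'px': array([358.4, 100.7])}
d2 {'n': 150, 'mid': array([401.6,  57.5,  15.3]), 'ang': 148.9, 'L': 84.5, 'z': array([11.8, 15.4, 19.2]), 'px': array([309.8, 207.3])}
cap {'n': 69, 'mid': array([ 587.2, -393.7,   47.3]), 'ang': 142.4, 'L': 28.2, 'z': array([43.9, 48.3, 51.7]), 'px': array([468.8, 143.6])}
(432, 162) [ 538. -298.   10.]
(475, 166) [ 529. -426.    1.]
(466, 243) [ 304. -392.    9.]
(421, 238) [ 317. -265.    8.]
(307, 161) [538.  67.  10.]
(280, 124) [619. 134. 139.]
(398, 98) [ 681. -173.  173.]
(378, 100) [ 677. -124.  168.]
(454, 190) [ 457. -363.    2.]
(305, 115) [642.  67. 147.]
(385, 105) [ 669. -143.  149.]
sc tab {'n': 14, 'mid': array([670.7, -71.7, 208.8]), 'ang': 79.5, 'L': 17.9, 'z': array([207.5, 209. , 210. ]), 'px': array([285.1, 219.4])}
```

```bash
python3 - <<'E'
from h import *
rd=np.radians
for y in (12.5,192.5,-167.5): print(y,bot.ik([563,-47,250],down(rd(y))))
for y in (83,263): print(y,bot.ik([459,-370,250],down(rd(y))))
# bolt: jaw line along gate normal
for y in (-8+180,-8,10): print(y,bot.ik([667,-71,192],down(rd(y))),bot.ik([600,-100,200],down(rd(y-20))))
y=12.5
bot.move_to([563,-47,250],down(rd(y))); bot.move_gripper(50)
c=cam("wrist");cv2.imwrite("pics/w1.png",c["img"])
m=mask(c,"blue",zmin=4,zmax=30);print(blob(c,"blue",zmin=4,zmax=30)); print(blob(c,"red",zmin=150))
s=bot.read_state();print(s["clock"],s["ee_pos"],s["joint_positions"])
E
```

```text
12.5 [-1.48117157e-01  3.33502515e-01  1.47759410e+00 -4.44089210e-16
  1.33049604e+00 -3.66283314e-01]
192.5 None
-167.5 None
83 [-7.40569674e-01  3.88682442e-01  1.40301776e+00 -4.44089210e-16
  1.34989245e+00 -2.18919295e+00]
263 [-7.40569674e-01  3.88682442e-01  1.40301776e+00 -4.44089210e-16
  1.34989245e+00  9.52399700e-01]
172 None None
-8 [-1.60638856e-01  6.18209191e-01  1.19962811e+00 -4.44089210e-16
  1.32375535e+00 -2.10125158e-02] [-2.25355073e-01  4.71271406e-01  1.40444091e+00 -4.44089210e-16
  1.26588034e+00  2.63337118e-01]
10 [-1.60638856e-01  6.18209191e-01  1.19962811e+00 -4.44089210e-16
  1.32375535e+00 -3.35171781e-01] [-2.25355073e-01  4.71271406e-01  1.40444091e+00 -4.44089210e-16
  1.26588034e+00 -5.08221478e-02]
{'n': 1420, 'mid': array([410.3,  52.6,  15.7]), 'ang': 151.0, 'L': 72.5, 'z': array([14.1, 15.9, 17.1]), 'px': array([178.6,  26.3])}
{'n': 366, 'mid': array([641.3, -43.7, 212.1]), 'ang': 143.6, 'L': 73.5, 'z': array([207.2, 209.4, 210.7]), 'px': array([494.4, 310.6])}
2.8583 [563.00425535 -46.96570797 250.02120142] [-1.48072361e-01  3.33474248e-01  1.47758171e+00  4.23587672e-05
  1.33050936e+00 -3.66276292e-01]
```

View pics/w1.png

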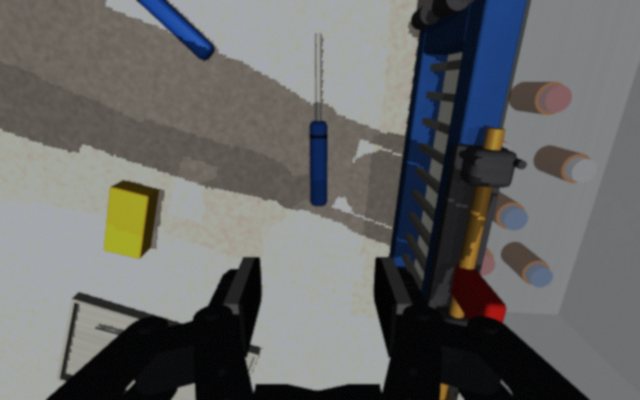

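The driver is centred between the jaws at (318,165) and lined up with them. The bolt tab shows at (475,295). Next I'll refine the driver pose and pick.

```bash
python3 - <<'E'
from h import *
rd=np.radians
c=cam("wrist");b=blob(c,"blue",box=(295,100,345,215),zmin=-5,zmax=40);print(b)
# bolt brass line
h=cv2.cvtColor(c["img"],cv2.COLOR_BGR2HSV);P=c["P"]
m=(abs(h[...,0].astype(int)-21)<8)&(h[...,1]>150)&(P[...,2]>150)&(P[...,2]<190);p=P[m];mu=p.mean(0)
e,v=np.linalg.eigh(np.cov(p[:,:2].T));print("bolt",m.sum(),mu.round(1),np.degrees(np.arctan2(v[1,1],v[0,1])))
t=blob(c,"red",box=(440,250,510,320),zmin=190);print("tab",t)
x,y,_=b["mid"];a=b["ang"]%180-90
q=down(rd(a))
bot.servo_line([x,y,60],q,speed=200)
bot.servo_line([x,y,23],speed=100,until_force=15)
bot.move_gripper(0,60)
s=bot.read_state();print(s["grip_width"],s["grip_force"],s["ee_pos"])
bot.servo_line([x,y,150],speed=200)
s=bot.read_state();print(s["grip_width"],s["ft_force"],s["clock"])
E
```

```text
{'n': 982, 'mid': array([565. , -53.4,  15.8]), 'ang': 102.6, 'L': 70.4, 'z': array([14.5, 15.9, 17.1]), 'px': array([318., 171.])}
bolt 2023 [659.4 -33.9 169.8] 99.80965430685804
tab {'n': 353, 'mid': array([640.8, -43.9, 210.9]), 'ang': 144.5, 'L': 72.5, 'z': array([207.4, 209.5, 210.5]), 'px': array([494.1, 310.2])}
16.169495608535442 59.35922026634216 [565.49622866 -53.46662065  23.89001955]
16.05719736922448 [ 0.25943075 -0.31583503 -2.57482361] 5.7
```

```bash
python3 - <<'E'
from h import *
rd=np.radians
bot.move_to([467,-371,150],down(rd(83)))
c=cam("wrist");cv2.imwrite("pics/w2.png",c["img"]);np.savez("w2.npz",**c)
print(blob(c,"red",zmin=0,zmax=40)); print(blob(c,"blue",zmin=80))
c=cam("top");print(blob(c,"red",box=(428,165,450,210)))
E
```

```text
{'n': 1878, 'mid': array([ 473.9, -319.3,   19.6]), 'ang': 173.4, 'L': 71.0, 'z': array([18.4, 19.7, 20.7]), 'px': array([385.3, 194.8])}
{'n': 3844, 'mid': array([ 467.5, -369.8,  141.6]), 'ang': 174.2, 'L': 70.8, 'z': array([140.8, 141.6, 142.4]), 'px': array([316.6, 281.2])}
{'n': 168, 'mid': array([ 465.8, -316.1,   18.6]), 'ang': 173.6, 'L': 85.6, 'z': array([14.3, 18.9, 22.2]), 'px': array([439.3, 186.3])}
```

View pics/w2.png

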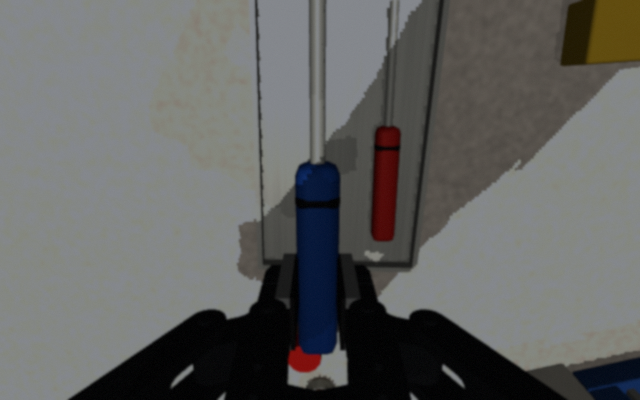

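The blue driver hangs level, parallel to the red one, above the free half. Lowering it now and releasing.

```bash
python3 - <<'E'
from h import *
rd=np.radians
bot.servo_line([467,-375,60],speed=150)
print(bot.servo_line([467,-375,28],speed=50,until_force=8),bot.read_state()["ee_pos"])
bot.move_gripper(34); bot.servo_line([467,-375,120],speed=150)
bot.move_to([467,-320,260],down(rd(83)))
c=cam("wrist");cv2.imwrite("pics/w3.png",c["img"])
P=c["P"]
for n in("red","blue"):print(n,blob(c,n,zmin=-5,zmax=40))
print(bot.read_state()["clock"])
E
```

```text
True [ 466.5964002  -374.67241511   27.88992016]
red {'n': 961, 'mid': array([ 473.9, -319.2,   19.6]), 'ang': 173.9, 'L': 71.2, 'z': array([18.4, 19.7, 20.7]), 'px': array([317.8, 170.3])}
blue {'n': 1502, 'mid': array([658.6, -51.7,  29.6]), 'ang': 99.3, 'L': 160.5, 'z': array([28.5, 29.6, 30.5]), 'px': array([569.4, 300.6])}
10.5417
```

View pics/w3.png

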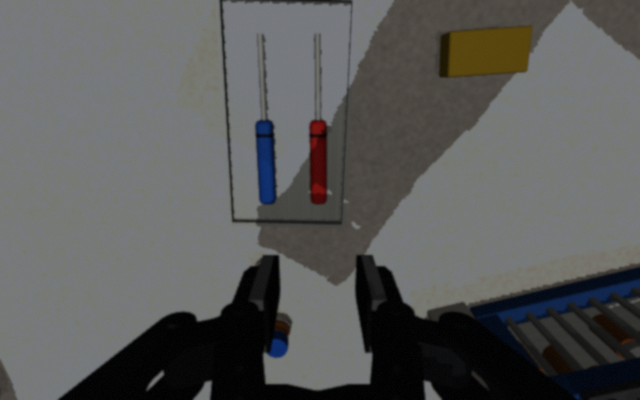

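The blue driver (265,160) lies flat beside the red one (318,160), inside the free half and with its handle at the same end. Next is the bolt tab.

```bash
python3 - <<'E'
from h import *
rd=np.radians
bot.move_to([660,-110,295],down(rd(9.5))); bot.move_gripper(50)
c=cam("wrist");cv2.imwrite("pics/w4.png",c["img"])
print(blob(c,"red",zmin=206,zmax=225));m=mask(c,"red",zmin=206,zmax=225)
print("rect",cv2.minAreaRect(c["P"][m][:,:2].astype(np.float32)))
print(blob(c,"blue",zmin=120,zmax=170))
print(bot.read_state()["ee_pos"],bot.read_state()["clock"])
E
```

```text
{'n': 693, 'mid': array([666.5, -68.4, 209.7]), 'ang': 99.7, 'L': 23.6, 'z': array([208.6, 209.8, 210.8]), 'px': array([340.1, 155.6])}
rect ((666.7474975585938, -68.8225326538086), (11.76679801940918, 23.60183334350586), 7.14455509185791)
{'n': 180, 'mid': array([ 669.8, -142.6,  147.9]), 'ang': 101.1, 'L': 21.1, 'z': array([147. , 148.1, 148.9]), 'px': array([322.9, 229.1])}
[ 659.92519784 -110.22444103  295.07761934] 12.4167
```

View pics/w4.png

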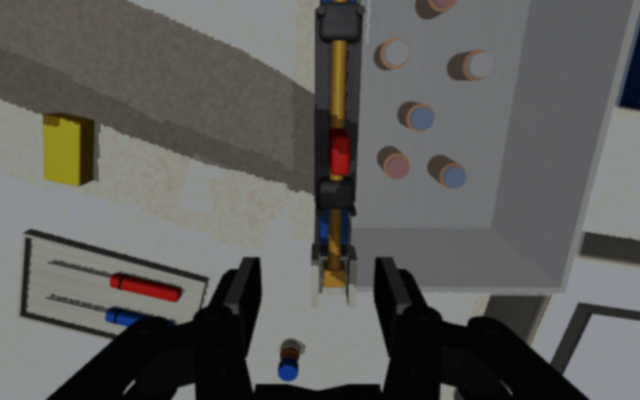

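The tab is at (340,155), beside the barrel bracket at (338,190). The bolt head is in the keeper at (333,275).

```bash
python3 - <<'E'
from h import *
rd=np.radians
def pr(t):
    s=bot.read_state();print(t,s["ee_pos"].round(1),s["ft_force"].round(1),round(s["grip_width"],1),s["clock"])
x,y=666.6,-68.5; q=down(rd(9.6)); d=np.array([np.cos(rd(99.6)),np.sin(rd(99.6)),0])
bot.move_to([x,y,250],q)
print(bot.servo_line([x,y,197],speed=100,until_force=10)); pr("down")
bot.move_gripper(0,60); pr("grip")
p=np.array([x,y,197+11.5]); bot.servo_line(p,speed=40); pr("lift")
print(bot.servo_line(p+35*d,speed=50,until_force=20)); pr("draw")
c=cam("wrist");cv2.imwrite("pics/w5.png",c["img"])
E
```

```text
False
down [666.9 -68.8 197.9] [-0.3  0.3  0.6] 50.2 13.4583
grip [666.8 -68.5 197.7] [0.4 0.3 4. ] 11.0 13.8833
lift [666.6 -68.5 208.5] [ 4.4 -0.3 -3. ] 11.3 14.325
False
draw [660.8 -32.8 208.6] [ 4.8  1.3 -2. ] 11.0 15.175
```

View pics/w5.png

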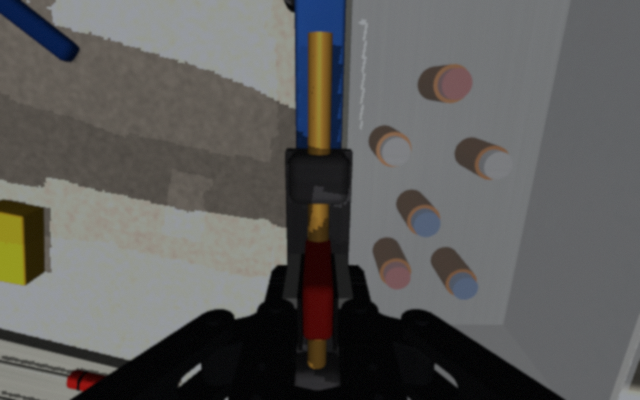

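The tab (318,290) is still in the jaws, well clear of the head-side bracket, and the forces are low, so the bolt is drawn about 35 mm. Swinging the gate.

```bash
python3 - <<'E'
from h import *
rd=np.radians
s=bot.read_state();p=np.array(s["ee_pos"]);d=np.array([np.cos(rd(99.6)),np.sin(rd(99.6)),0])
hinge=np.array([666.6,-68.5,p[2]])+175*d; r0=p-hinge
for th in np.linspace(0,0.315,8)[1:]:
    bot.servo_line(hinge+R.from_euler("z",-th).apply(r0),down(rd(9.6)-th),speed=60)
    s=bot.read_state();print(round(th,3),s["ee_pos"].round(1),s["ft_force"].round(1),s["moment"].round(2),round(s["grip_width"],1))
bot.dwell(0.5)
c=cam("wrist");cv2.imwrite("pics/w6.png",c["img"])
t=cam("top");cv2.imwrite("pics/t6.png",cv2.resize(t["img"][60:260,230:490],None,fx=2.5,fy=2.5))
print(bot.read_state()["clock"])
E
```

```text
0.045 [654.7 -32.8 208.9] [ 6.3  1.6 -3.2] [ 0.18 -0.99 -0.34] 11.2
0.09 [648.6 -33.7 208.9] [ 7.4  0.6 -2.1] [ 0.15 -1.1  -0.36] 11.2
0.135 [642.5 -34.2 209. ] [ 7.4  0.8 -2.9] [ 0.18 -1.19 -0.34] 11.3
0.18 [636.3 -34.4 209. ] [ 8.   0.7 -1.8] [ 0.13 -1.28 -0.41] 11.0
0.225 [630.2 -34.3 209. ] [ 9.1 -0.2 -2.8] [ 0.07 -1.3  -0.41] 11.1
0.27 [624.  -33.9 209.1] [ 9.7 -0.2 -2.2] [-0.07 -1.36 -0.47] 11.4
0.315 [617.9 -33.2 209.1] [ 9.  -0.5 -3.1] [-0.09 -1.41 -0.5 ] 11.5
17.575
```

View pics/w6.png

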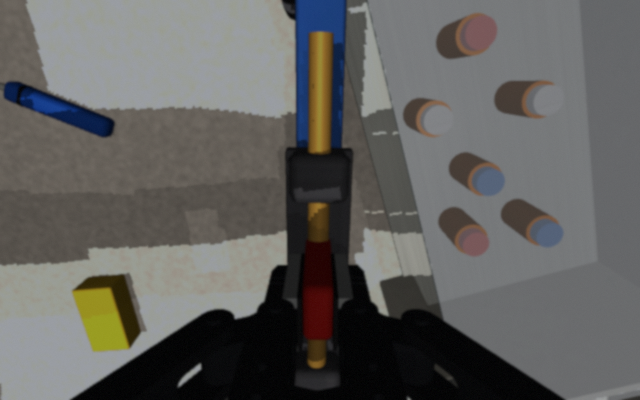

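View pics/t6.png

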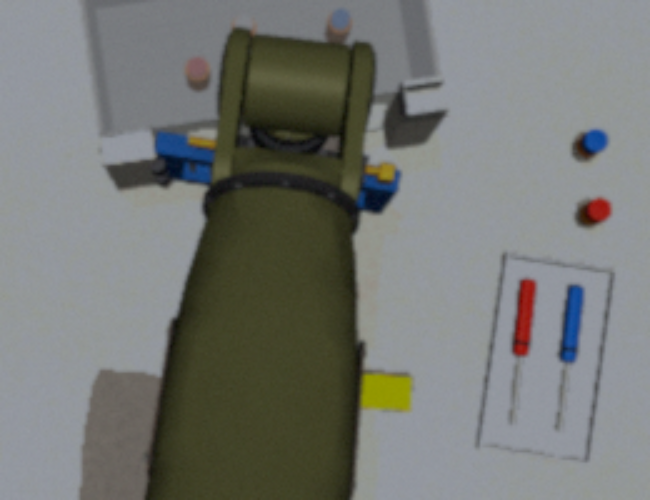

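The gate's free edge (390,190) stands clear of the keeper post at roughly 0.31 rad. The tab is still held, and both drivers lie parallel in the tray. Handing in.

```bash
python3 -c "
from rig import bot
print(bot.finish_job())"
```

```text
the job is handed in; nothing more can be done
None
```

I handed the job in, with no verdict returned: the blue driver lies released in the tray's free half beside the red one, the bolt is drawn about 35 mm, and the gripper holds the gate by its bolt tab at about 0.31 rad (8 cm).

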